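# Unlatch the pastry keeper and draw out the pastry board

### The job

Get the pastries ready to serve from the wooden pastry keeper: push the upright thumb lever on its front gate over so that the gravity latch bar lifts out of its catch, swing the gate wide open (at least square to the front), then draw the serving board all the way out by its handle. The doughnut and the two brownies must stay lying flat on the board, and do not knock over or shift the muffin on the roof or the jar, cups and sugar pourer standing around.

Things in the scene. Friction and masses are not known exactly. Their poses are not given: they have to be found in the camera images.
- keeper: The pastry keeper: a low light-wood box fixed to the counter, 270 mm deep (x), 212 mm wide (y); sides 74 mm, front posts 90 mm high. A clear roof (top 79 mm) covers the rear; a muffin stands on it. Its front is closed by the gate. Origin: centre of its underside; x from the front into it, y to its left.
- gate_hinge (a point): Point on the gate's vertical hinge axis, at the keeper's left front corner, 45 mm above the counter. Axes are the keeper's: x from its front into it (away from the robot, turned by up to 11 degrees), y to its left, z up. The middle of the front is at y = -88 mm. The roof's front rail starts 98 mm behind this axis (top 80 mm above the counter); before it the keeper is open at the top.
- gate (a joint): Gate angle: 0 closed; grows as its free right edge swings out towards the robot, stop at 2.0 rad; 1.57 is square to the front. Framed wood panel, reaching 171 mm from the hinge axis, 14 mm thick (behind the axis), 73 mm high, top 82 mm above the counter. A light friction hinge (0.05 N m) keeps it where it is left. It cannot open while the latch bar sits in the catch.
- latch (a joint): Latch angle. Dark bar (122 mm) and upright thumb lever in one piece on the gate's face; pivot 88 mm from the hinge axis, 60 mm above the counter. 0: level, its right end behind the 14 mm lip of the catch on the right post. Pushing the lever's top along the gate towards the hinge (left) raises the bar, to 0.45 rad; clear at 0.16; keep 0.3 till gate is 0.2 rad open. Needs about 1 N; falls back when let go.
- lever_pad (a point): Centre of the wooden pad on top of the thumb lever, 70 mm above the latch's pivot, 130 mm above the counter when down. Pad 14 mm thick (x, across the gate), 24 mm wide (y, along the gate), 36 mm high, clear above the gate with free space all round. Axes turn with latch and gate: x into the gate, y along it towards the hinge, z up the lever.
- board (a joint): How far the serving board is drawn out along the keeper's -x (m): 0 to 0.015 at the start, 0.13 at its stop. It slides on runners with about 1 N of friction and light damping and stays where it is left. Board 220 mm long, 120 mm wide, top 22.5 mm above the counter. The closed gate blocks it.
- board_grip (a point): Centre of the top bar of the board's bow-shaped wooden handle, 73.5 mm above the counter, 15 mm behind the board's front edge. Bar 50 mm long (y), 14 mm thick (x), 14 mm high (top at 80 mm), on two legs 12 mm thick (x). With the board in, over 40 mm of free space lies between handle and roof rail. Axes are the keeper's: x into it, y left, z up.
- brownie_a_centre (a point): Centre of the left brownie, 50 by 52 mm, 26 mm thick, lying flat at the board's front, some 62 mm behind its handle and 30 mm left of the middle.
- brownie_b_centre (a point): Centre of the right brownie, 50 by 52 mm, 26 mm thick, lying flat at the board's front, some 62 mm behind its handle and 30 mm right of the middle.
- doughnut_centre (a point): Centre of a ring doughnut, 85 mm across, 30 mm thick, lying flat on the board behind the brownies, some 136 mm behind its handle.
- muffin_centre (a point): Bystander: centre of a small muffin, 60 mm across, 46 mm high, on the keeper's clear roof towards the back.
- jam_centre (a point): Bystander: centre of a jam jar, 60 mm across, 70 mm high, on the counter right of the keeper.
- cup_a_centre (a point): Bystander: centre of a handleless cup, 58 mm across, 62 mm high, on the counter right of the keeper.
- cup_b_centre (a point): Bystander: centre of a handleless cup, 58 mm across, 62 mm high, on the counter to the left.
- sugar_centre (a point): Bystander: centre of a glass sugar pourer, 68 mm across, 156 mm high, on the counter to the left.

How it is judged:
On the way, in this order (a step that is already met when the one before it is completed fails the run):
1. the latch bar is lifted clear of its catch with the gate still shut (value of joint latch above 0.16 rad and value of joint gate below 0.1 rad), for 0.05 s.
2. the gate is swung at least square to the front (value of joint gate above 1.5 rad and value of joint board below 0.04 m), for 0.1 s.
3. the board is drawn out (value of joint board above 0.12 m), for 0.1 s.
At the end, for the whole second after the job is handed in: Gate at rest at 1.5 rad or more, latch free (below 0.1 rad), board out by over 120 mm, pastries flat (0.3 rad) on the board: brownies 20-110 mm, doughnut 90-190 mm behind the handle, all within 55 mm of the middle line (value of joint gate above 1.5 rad and value of joint board above 0.12 m and velocity of joint gate between -0.05 and 0.05 rad/s and value of joint latch below 0.1 rad and x of brownie_a_centre in the frame of board_grip between 0.02 and 0.11 m and y of brownie_a_centre in the frame of board_grip between -0.055 and 0.055 m and height (world z) of each of brownie_a_centre, brownie_b_centre, doughnut_centre above 0.028 m and angle between each of brownie_a_centre, brownie_b_centre, doughnut_centre's own z axis and vertical below 0.3 rad and x of brownie_b_centre in the frame of board_grip between 0.02 and 0.11 m and y of brownie_b_centre in the frame of board_grip between -0.055 and 0.055 m and x of doughnut_centre in the frame of board_grip between 0.09 and 0.19 m and y of doughnut_centre in the frame of board_grip between -0.055 and 0.055 m); the robot touches nothing.
It fails at once if a bystander (muffin, jam jar, cups, sugar pourer) is shifted by more than 40 mm or knocked over (distance of any of muffin_centre, jam_centre, cup_a_centre, cup_b_centre, sugar_centre from where it was at the start of the episode above 0.04 m or angle between any of muffin_centre, jam_centre, cup_a_centre, cup_b_centre, sugar_centre's own z axis and vertical above 0.6 rad).
It fails at once if a pastry falls off the board (height (world z) of any of brownie_a_centre, brownie_b_centre, doughnut_centre below 0.026 m).
It also fails if it takes over 45 s, if anything falls off the work surface, if the arm or the gripper's body presses on something with over 40 N, if the wrist force passes 120 N, or if a joint passes its speed limit or range.

### The arm

A 6-joint arm with a two-finger parallel gripper is mounted at the origin on a cart in front of the work surface, level with it; the furniture and walls round the work are solid. World frame = base frame: x ahead of the robot, y to its left, z up, the work surface at z = 0. Lengths are in m, angles in rad, forces in N, time in s.
With the tool pointing down it reaches from about 0.35 to 0.775 m from the base axis. Payload 5.5 kg.
Tool frame: the origin (TCP) lies at the very end of the fingers, on their centre line; the grasp point (between the pads) lies 19 mm behind it; z points along the fingers, y is the line along which they close (so a half turn about z gives the same grasp; the last joint's range is limited). The gripper opens to 85 mm and grips with 20 to 120 N. Pads are 22 mm wide; open, the fingers measure 114 mm over their backs; the gripper's body (76 mm by 85 mm) begins 54 mm behind the grasp point. The pads swing forward as they close: fully open they stand 13 mm farther back than shut.
Start: joints at [-1.241, 0.313, 0.046, 1.304, 0, 1.431], TCP at [0.26, -0.513, 0.231] pointing down, gripper open.
Joint ranges: [-2.76, 2.76], [-0.86, 1.69], [-1.03, 1.26], [-2.2, 2.34], [-1.47, 1.5], [-3.14, 3.14]. Speed limits (rad/s): [2.57, 2.57, 3.14, 3.14, 3.14, 3.14].

### API

Orientations are given as a unit quaternion [w, x, y, z].
In Python, from workcell import env, read_camera, get_calibration gives the robot as it stands.
- The arm moves only by the tool jog_arm, never from a script. Its argument "motion" is one flat list of numbers, 7 for each row, row after row: the shift along the tool's x, y, z as a fraction of full scale, then the turn, a rotation vector about the tool's x, y, z as a fraction of full scale, then the opening, from 0 (shut) to 1 (fully open). In form: [x, y, z, wx, wy, wz, grip, x, y, z, wx, wy, wz, grip, ...]. A call has 1 to 12 rows; each row is the pose to reach, as a shift and turn from the pose commanded when the call began, along the tool's axes at that moment; what a row does not reach only later rows make up. Full scale, the value 1, is 0.2 m for a shift and 90 degrees for a turn. A row lasts 1/8 s, in which the tool goes at most 62.5 mm and 10.7 degrees, less where a joint would pass 70% of its speed; a pose out of reach is approached as far as the arm can. A call with a number of a shift or a turn outside -1 to 1 is refused whole. A call with a gripper value outside its range is refused whole. The fingers move at their own pace and stop on an object; "newtons" is the grip in N (left out, the last holds). Time passes only in rows, so rows that repeat a pose let the fingers close. It gives the time, the measured TCP pose, the force, the opening and the grip force at its end, in the units of the state.
- env.get_state(): the state, without advancing time (a new reading comes with each control period).
- read_camera(name): name is "scene" or "top" or "wrist"; returns the picture (384x512x3 uint8, red, green, blue); there is no depth.
- get_calibration(name): a dict with "fx", "fy", "cx", "cy" (pixels), "world_from_camera" (4x4, takes a point from camera to world coordinates). Camera axes: x right, y down, z forward; pixel columns grow to the right and rows downward; lengths in m; the calibration is good to about 2 mm. A picture is of the moment at which its call begins: read the wrist's pose just before it. get_calibration takes no time and is no camera call; for the wrist camera it gives the pose at the moment of the call.
- env.hand_in(): hands the job in; it is judged then, once.
The state is a dict: "clock": time; "joint_pos": joint angles; "qvel": joint speeds; "tau": joint torques, N m; "tcp_pos": TCP position; "orientation": TCP orientation; "wrist_force": force on the tool from outside, world axes, zero at the start; "ft_torque": the same for the moment, N m; "finger_gap": finger opening in m; "grip_force": force on a finger pad.
Only numpy, scipy, OpenCV 4.12 (cv2) and the standard library are available. Lean on these libraries where they do the work, as an engineer would, in place of code of your own. Each camera call takes 0.05 s, during which the arm holds its last target. There are 200 camera calls.

## Working session

There is one attempt and no reset: what is moved stays moved. The work goes in short steps, Python scripts to look and compute and a tool call to move; the robot and the scene stay as the last step left them, time stands still between calls to the robot, and variables do not carry over. Pictures are saved under pics/ and viewed, at most 10 in all, crops included, and the job is handed in when it is done.

Besides the shell and the picture viewer there is one more tool, called after "Call:" as a command line: name --argument value ..., lists and objects as JSON in quotes. jog_arm: Moves the arm, as the interface text tells. Shift numbers are shares of 0.2 m and turn numbers shares of 90 degrees, none past 1 either way. Its arguments: {"type":"object","properties":{"motion":{"type":"array","items":{"type":"number"}},"newtons":{"type":"number"}},"required":["motion"]}

```bash
mkdir -p pics; ls
python3 - <<'E'
from workcell import env, read_camera, get_calibration
import cv2,numpy as np
for n in("top","scene"):
    im=read_camera(n); cv2.imwrite(f"pics/{n}0.png",cv2.resize(im[:,:,::-1],(800,600),interpolation=cv2.INTER_CUBIC))
    c=get_calibration(n);print(n,c['fx'],c['cx'],c['cy'],np.round(c['world_from_camera'],3).tolist())
s=env.get_state();print(s)
E
```

```text
pics
top 469.25513723690887 261.56995798184516 191.3582396385612 [[0.007, -0.985, 0.172, 0.363], [-1.0, -0.007, 0.001, -0.021], [0.0, -0.173, -0.985, 1.509], [0.0, 0.0, 0.0, 1.0]]
scene 393.72676385066046 260.3572861024438 188.50327089722805 [[-0.839, -0.332, 0.43, -0.024], [-0.543, 0.486, -0.685, 0.965], [0.018, -0.808, -0.588, 0.949], [0.0, 0.0, 0.0, 1.0]]
{'clock': 0.1, 'joint_pos': array([-1.24059173e+00,  3.13907057e-01,  4.50736597e-02,  1.30361030e+00,
       -4.60433475e-06,  1.43122676e+00]), 'qvel': array([ 0.00049765, -0.00193762,  0.00219188,  0.00152488,  0.00032011,
        0.00209936]), 'tau': array([ 1.35974049e-03, -4.81727886e+01,  2.99242187e+01,  1.28778993e-02,
       -1.61746543e-04, -9.93236853e-06]), 'tcp_pos': array([ 0.26014605, -0.51225962,  0.23050069]), 'orientation': array([-8.19729055e-04,  9.72540296e-01,  2.32733095e-01, -8.06846914e-05]), 'wrist_force': array([0.22816737, 0.1839141 , 0.79110641]), 'ft_torque': array([-0.02910792, -0.0091421 ,  0.00754961]), 'grip_force': 0.0, 'finger_gap': 0.08508116313703377}
```

View pics/top0.png

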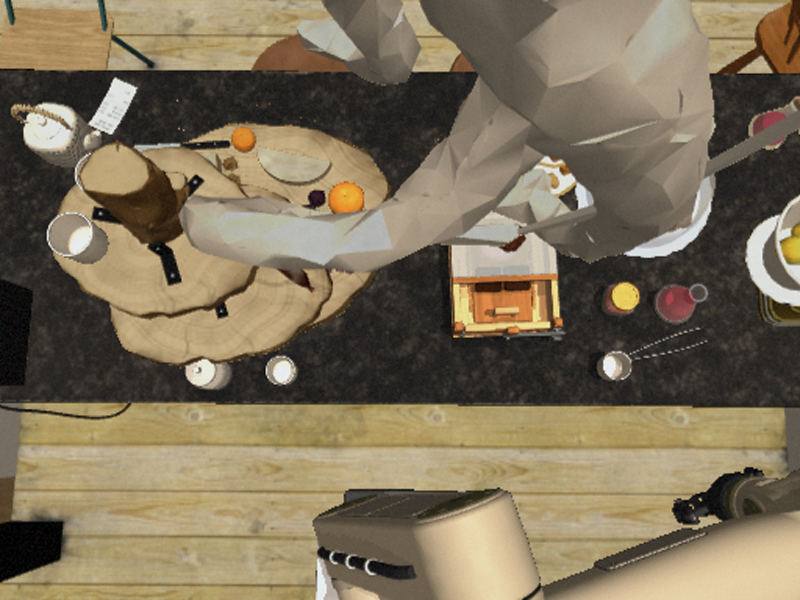

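View pics/scene0.png

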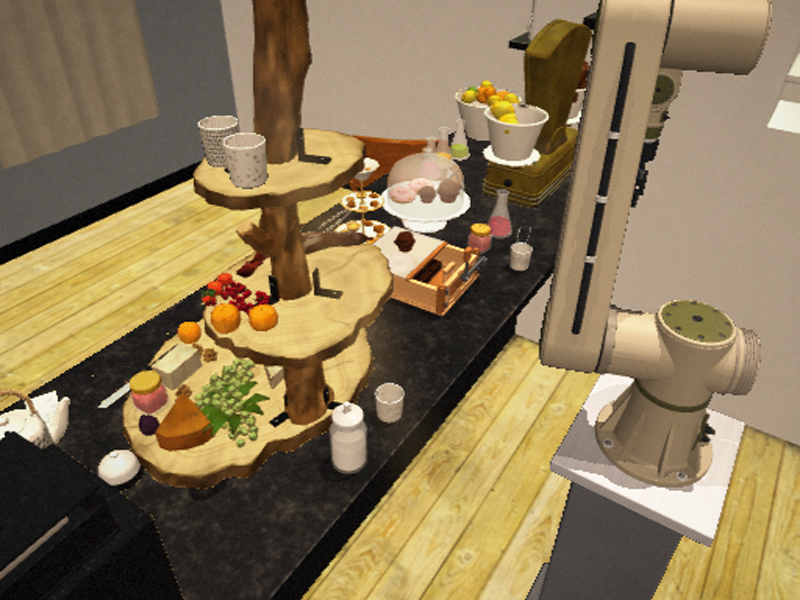

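The top view shows the keeper at about (505,290), with its front at row 335. The jar, flask and right cup stand to its right, and the left cup and pourer are far to the left. I'll enlarge the keeper.

```bash
cat > h.py <<'E'
from workcell import env, read_camera, get_calibration
import cv2,numpy as np
from scipy.spatial.transform import Rotation as R
def ray(c,u,v,z):
    T=np.array(c['world_from_camera']);d=T[:3,:3]@[(u-c['cx'])/c['fx'],(v-c['cy'])/c['fy'],1]
    return T[:3,3]+d*(z-T[2,3])/d[2]
def proj(c,p):
    q=np.linalg.inv(c['world_from_camera'])@np.r_[p,1];return q[0]/q[2]*c['fx']+c['cx'],q[1]/q[2]*c['fy']+c['cy']
E
python3 - <<'E'
from h import *
im=read_camera("top")[150:247,280:410]
cv2.imwrite("pics/t1.png",cv2.resize(im[:,:,::-1],None,fx=6,fy=6,interpolation=cv2.INTER_CUBIC))
E
```

```text
(no output)
```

View pics/t1.png

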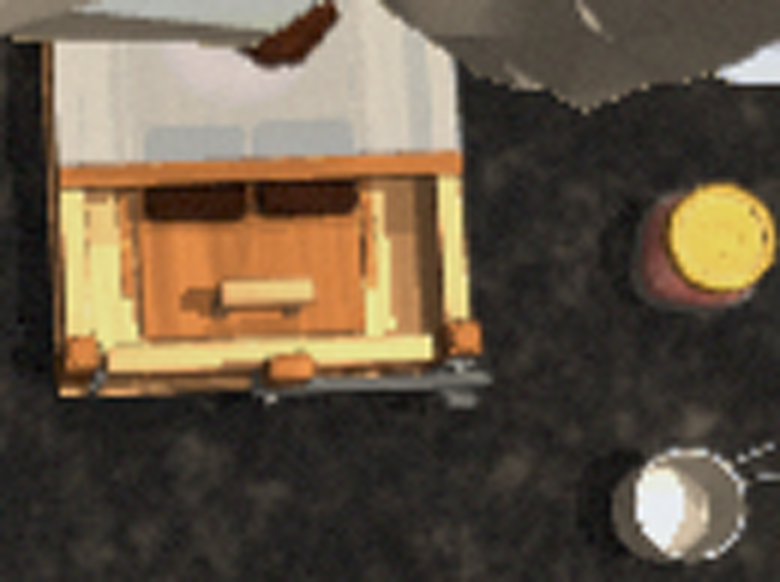

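Seen in the crop: post tops at (83,353) and (462,338), lever pad top at (290,368), handle bar top at (267,292), jar lid at (720,237), cup rim at (692,502), and a roof rail running from (60,178) to (462,160).

Run:
```python
from h import *
c=get_calibration("top")
for n,u,v,z in[("postL",83,353,.09),("postR",462,338,.09),("pad",290,368,.148),("bar",267,292,.08),("barL",222,295,.08),("barR",312,290,.08),("jam",720,237,.07),("cup",692,502,.062),("railL",62,180,.08),("railR",462,163,.08),("gateTopL",110,358,.082),("gateTopR",432,345,.082)]:
    print(n,np.round(ray(c,280+(u+.5)/6-.5,150+(v+.5)/6-.5,z),4))
print(np.round(ray(c,281/800*512,368/600*384,.062),3),np.round(ray(c,207/800*512,370/600*384,.15),3))
```

```text
postL [ 0.5589 -0.1174  0.09  ]
postR [ 0.568  -0.3103  0.09  ]
pad [ 0.5442 -0.2143  0.148 ]
bar [ 0.5926 -0.2128  0.08  ]
barL [ 0.5908 -0.1896  0.08  ]
barR [ 0.5938 -0.2359  0.08  ]
jam [ 0.6248 -0.4499  0.07  ]
cup [ 0.4878 -0.4318  0.062 ]
railL [ 0.6505 -0.1076  0.08  ]
railR [ 0.661  -0.3149  0.08  ]
gateTopL [ 0.5575 -0.1317  0.082 ]
gateTopR [ 0.5654 -0.2965  0.082 ]
[0.476 0.231 0.062] [0.464 0.352 0.15 ]
```

```bash
cat >> h.py <<'E'
def rot(psi): # tool down, tool x at heading psi
    return R.from_matrix(np.array([[np.cos(psi),np.sin(psi),0],[np.sin(psi),-np.cos(psi),0],[0,0,-1]]))
def rows(wps):
    s=env.get_state();q=s['orientation'];T=R.from_quat([q[1],q[2],q[3],q[0]]);m=T.as_matrix()
    print("t",round(s['clock'],2),"tcp",np.round(s['tcp_pos'],4),"psi",round(np.arctan2(m[1,0],m[0,0]),4),"q",np.round(s['joint_pos'],2),"gap",round(s['finger_gap'],4))
    for p,psi in wps:
        print(np.round(np.r_[T.inv().apply(np.array(p)-s['tcp_pos'])/.2,(T.inv()*rot(psi)).as_rotvec()/(np.pi/2)],3).tolist())
E
python3 - <<'E'
from h import *
rows([((.36,-.40,.24),1.2),((.42,-.35,.24),1.618),((.544,-.2143,.22),1.618)])
E
```

```text
t 0.15 tcp [ 0.2602 -0.5124  0.2306] psi 0.4698 q [-1.24  0.31  0.05  1.3  -0.    1.43] gap 0.0854
[0.699, -0.275, -0.046, -0.001, -0.0, -0.465]
[1.08, -0.362, -0.046, -0.001, -0.001, -0.731]
[1.94, -0.686, 0.054, -0.001, -0.001, -0.731]
```

Call:
jog_arm --motion '[0.2,-0.08,-0.04,0,0,-0.11,1,0.45,-0.17,-0.05,0,0,-0.22,1,0.7,-0.27,-0.05,0,0,-0.33,1,0.85,-0.32,-0.05,0,0,-0.44,1,0.95,-0.35,-0.05,0,0,-0.55,1,1,-0.36,-0.05,0,0,-0.66,1,1,-0.36,-0.05,0,0,-0.731,1,1,-0.36,-0.05,0,0,-0.731,1]'

```text
clock: 1.15
tcp_pos: [0.4061, -0.3577, 0.241]
orientation: [-0.0, 0.69, 0.723, 0.0]
wrist_force: [-0.4, -0.1, -0.2]
finger_gap: 0.0851
grip_force: 0.0
```

Run:
```python
from h import *
rows([((.50,-.2143,.23),1.618),((.544,-.2143,.22),1.618)])
```

```text
t 1.15 tcp [ 0.4061 -0.3577  0.241 ] psi 1.6173 q [-0.87  0.25 -0.02  1.3  -0.    0.65] gap 0.0851
[0.694, 0.502, 0.055, -0.0, -0.0, -0.0]
[0.684, 0.722, 0.105, -0.0, -0.0, -0.0]
```

Call:
jog_arm --motion '[0.3,0.25,0.05,0,0,0,1,0.6,0.5,0.05,0,0,0,1,0.69,0.6,0.05,0,0,0,1,0.69,0.6,0.05,0,0,0,1]'

```text
clock: 1.65
tcp_pos: [0.5211, -0.2115, 0.2309]
orientation: [-0.0, 0.689, 0.725, 0.0]
wrist_force: [-0.3, -0.5, -0.0]
finger_gap: 0.0858
grip_force: 0.0
```

Run:
```python
from h import *
rows([((.544,-.2143,.111),1.618)])
c=get_calibration("wrist");im=read_camera("wrist")
print(np.round(c['world_from_camera'],3).tolist(),[np.round(proj(c,p),1) for p in((.544,-.2143,.148),(.5926,-.2128,.08),(.5589,-.1174,.09),(.568,-.3103,.09))])
cv2.imwrite("pics/w1.png",cv2.resize(im[:,:,::-1],(800,600),interpolation=cv2.INTER_CUBIC))
```

```text
t 1.65 tcp [ 0.5211 -0.2115  0.2309] psi 1.6214 q [-0.53  0.29  0.01  1.29  0.    0.99] gap 0.0858
[-0.02, 0.113, 0.6, 0.0, -0.0, 0.002]
[[0.999, 0.05, 0.013, 0.518], [0.051, -0.965, -0.259, -0.146], [-0.001, 0.259, -0.966, 0.375], [0.0, 0.0, 0.0, 1.0]] [array([288.7, 200.2]), array([330.6, 181.5]), array([307.6,  78.6]), array([299.3, 271.7])]
```

View pics/w1.png

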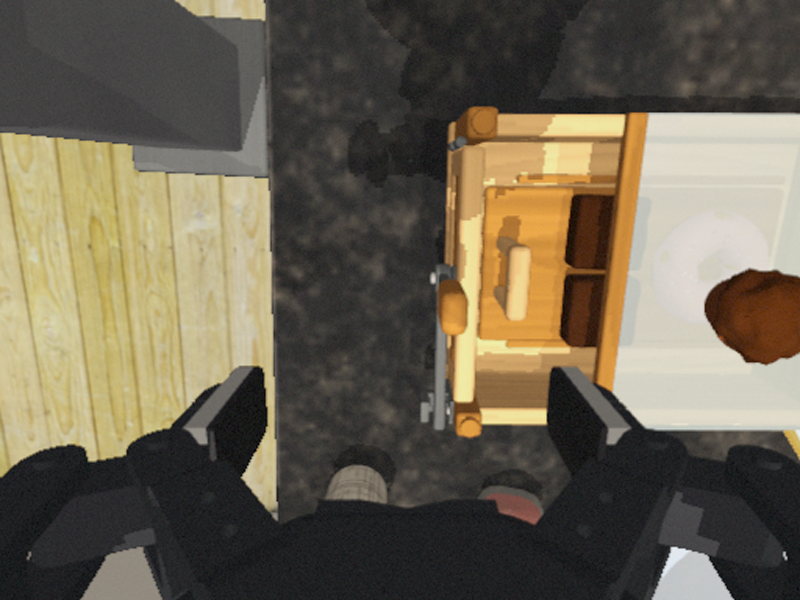

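The wrist picture agrees with the top-view measurements: posts at (481,122) and (468,424), handle at (517,283), pad at (454,310). Next I go down over the pad and grip it.

Call:
jog_arm --motion '[-0.02,0.118,0.1,0,0,0,1,-0.02,0.118,0.3,0,0,0,0.8,-0.02,0.118,0.5,0,0,0,0.8,-0.02,0.118,0.6,0,0,0,0.6,-0.02,0.118,0.6,0,0,0,0.3,-0.02,0.118,0.6,0,0,0,0,-0.02,0.118,0.6,0,0,0,0,-0.02,0.118,0.6,0,0,0,0]' --newtons 20

```text
clock: 2.7
tcp_pos: [0.5442, -0.2185, 0.1125]
orientation: [0.002, 0.69, 0.723, 0.0]
wrist_force: [2.6, -3.1, -0.2]
finger_gap: 0.0139
grip_force: 24.2
```

Run:
```python
from h import *
y=np.array([-.047,.999]);x=np.array([.999,.047])
s=env.get_state();p=s['tcp_pos'];print(s['wrist_force'],s['grip_force'])
a=p[:2]
rows([(np.r_[a+y*d,p[2]-.004*(d/.026)**2],1.618) for d in(.013,.026)])
```

```text
[ 2.64319212 -3.11424426 -0.22083658] 24.17590320110321
t 2.7 tcp [ 0.5442 -0.2185  0.1125] psi 1.6173 q [-0.52  0.39 -0.14  1.04 -0.    1.01] gap 0.0139
[0.065, -0.0, 0.005, 0.001, 0.002, -0.0]
[0.13, -0.0, 0.02, 0.001, 0.002, -0.0]
```

Call:
jog_arm --motion '[0.04,0,0.002,0,0,0,0,0.08,0,0.008,0,0,0,0,0.12,0,0.016,0,0,0,0,0.13,0,0.02,0,0,0,0,0.13,0,0.02,0,0,0,0]'

```text
clock: 3.32
tcp_pos: [0.5438, -0.1927, 0.1091]
orientation: [0.003, 0.69, 0.724, 0.0]
wrist_force: [3.8, -3.8, 1.8]
finger_gap: 0.0138
grip_force: 22.0
```

Run:
```python
from h import *
c=get_calibration("top");im=read_camera("top")[150:247,280:410]
cv2.imwrite("pics/t2.png",cv2.resize(im[:,:,::-1],None,fx=6,fy=6,interpolation=cv2.INTER_CUBIC))
s=env.get_state();p=s['tcp_pos'];print(s['wrist_force'])
H=np.array([.555,-.126])
def arc(a):
    d=p[:2]-H;ca,sa=np.cos(-a),np.sin(-a)
    return (np.r_[H+[ca*d[0]-sa*d[1],sa*d[0]+ca*d[1]],p[2]],1.6173-a)
rows([arc(a) for a in(.05,.15,.25,.35,.5,.65,.8,.95,1.1)])
```

```text
[ 3.38368571 -3.19648798  3.52416995]
t 3.38 tcp [ 0.5438 -0.1927  0.1091] psi 1.6178 q [-0.48  0.38 -0.17  1.02 -0.    1.04] gap 0.0136
[0.004, -0.016, -0.0, 0.003, 0.002, 0.032]
[0.014, -0.049, -0.0, 0.003, 0.002, 0.096]
[0.028, -0.079, -0.0, 0.003, 0.002, 0.159]
[0.045, -0.109, -0.001, 0.003, 0.002, 0.223]
[0.075, -0.15, -0.001, 0.003, 0.002, 0.319]
[0.111, -0.185, -0.001, 0.003, 0.001, 0.414]
[0.151, -0.215, -0.001, 0.003, 0.001, 0.51]
[0.196, -0.239, -0.002, 0.003, 0.001, 0.605]
[0.244, -0.255, -0.002, 0.004, 0.001, 0.701]
```

View pics/t2.png

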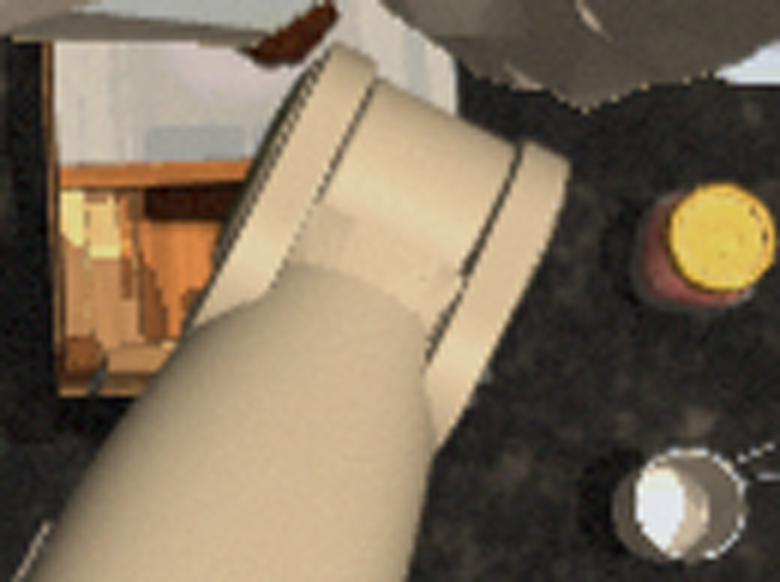

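The arm hides the latch in this view, but the pad followed the 26 mm push with only small forces, so the bar is up by about 0.37 rad. Now I swing the gate.

Call:
jog_arm --motion '[0.004,-0.016,0,0,0,0.032,0,0.014,-0.049,0,0,0,0.096,0,0.028,-0.079,0,0,0,0.159,0,0.045,-0.109,0,0,0,0.223,0,0.075,-0.15,0,0,0,0.319,0,0.111,-0.185,0,0,0,0.414,0,0.111,-0.185,0,0,0,0.414,0]'

```text
clock: 4.25
tcp_pos: [0.5051, -0.1734, 0.1087]
orientation: [0.003, 0.886, 0.464, 0.0]
wrist_force: [3.5, -9.1, -2.0]
finger_gap: 0.0139
grip_force: 32.6
```

Run:
```python
from h import *
s=env.get_state();p=s['tcp_pos'];print(s['wrist_force'],s['ft_torque'])
H=np.array([.555,-.126]);p0=np.array([.5438,-.1927])
def arc(a):
    d=p0-H;ca,sa=np.cos(-a),np.sin(-a)
    return (np.r_[H+[ca*d[0]-sa*d[1],sa*d[0]+ca*d[1]],p[2]],1.6173-a)
print(arc(.65))
rows([arc(a) for a in(.65,.8,.95,1.1,1.25,1.4,1.55,1.65,1.72)])
```

```text
[ 3.4754242  -9.06528634 -2.01315387] [-1.65771261 -0.3201605  -0.62446524]
(array([ 0.50571793, -0.1723207 ,  0.10869236]), 0.9672999999999999)
t 4.25 tcp [ 0.5051 -0.1734  0.1087] psi 0.9645 q [-0.48  0.3  -0.28  0.98 -0.    1.7 ] gap 0.0139
[0.006, -0.001, -0.0, 0.004, 0.002, -0.002]
[0.02, -0.049, -0.0, 0.004, 0.002, 0.094]
[0.042, -0.095, -0.001, 0.004, 0.001, 0.189]
[0.07, -0.137, -0.001, 0.004, 0.001, 0.285]
[0.104, -0.175, -0.001, 0.004, 0.001, 0.38]
[0.143, -0.207, -0.002, 0.004, 0.0, 0.476]
[0.186, -0.233, -0.002, 0.004, 0.0, 0.571]
[0.217, -0.247, -0.002, 0.004, -0.0, 0.635]
[0.24, -0.254, -0.002, 0.004, -0.0, 0.679]
```

Call:
jog_arm --motion '[0.014,-0.048,0,0,0,0.096,0,0.036,-0.094,0,0,0,0.191,0,0.064,-0.136,0,0,0,0.287,0,0.098,-0.174,0,0,0,0.382,0,0.137,-0.206,0,0,0,0.478,0,0.18,-0.232,0,0,0,0.573,0,0.211,-0.246,0,0,0,0.637,0,0.234,-0.253,0,0,0,0.681,0,0.234,-0.253,0,0,0,0.681,0]'

```text
clock: 5.38
tcp_pos: [0.4883, -0.1081, 0.1086]
orientation: [0.005, 0.999, -0.054, -0.0]
wrist_force: [-4.8, -18.7, 3.3]
finger_gap: 0.0138
grip_force: 50.1
```

Run:
```python
from h import *
s=env.get_state();p=s['tcp_pos'];print(s['wrist_force'],s['ft_torque'])
# let the lever back upright first: 26 mm along the gate, outwards
m=np.array([-1,0]);a=1.72;d=np.array([-np.sin(a+.047-.094),0])
rows([(p,-.1)])
```

```text
[ -4.76137188 -18.67541976   3.34486023] [-2.86009293  0.80192934 -1.15080516]
t 5.38 tcp [ 0.4883 -0.1081  0.1086] psi -0.1079 q [-0.37  0.24 -0.36  0.96 -0.01  2.88] gap 0.0138
[0.0, 0.0, 0.0, 0.006, 0.0, -0.005]
```

Call:
jog_arm --motion '[0,0,0,0,0,0,0.15,0,0,0,0,0,0,0.3,0,0,0,0,0,0,0.5,0,0,0,0,0,0,0.5,0,0,-0.2,0,0,0,0.5,0,0,-0.5,0,0,0,0.5,0,-0.5,-0.55,0,0,-0.1,0.3,0,-0.8,-0.55,0,0,-0.2,0.3,0,-0.8,-0.55,0,0,-0.2,0.3]'

```text
clock: 6.5
tcp_pos: [0.5048, 0.0583, 0.2177]
orientation: [-0.0, 0.994, 0.108, 0.0]
wrist_force: [0.4, -1.5, -0.2]
finger_gap: 0.0257
grip_force: 0.0
```

Run:
```python
from h import *
s=env.get_state();print(s['wrist_force'])
c=get_calibration("top");im=read_camera("top")[150:247,280:410]
a=cv2.resize(im[:,:,::-1],(390,300),interpolation=cv2.INTER_CUBIC);b=cv2.resize(read_camera("wrist")[:,:,::-1],(400,300),interpolation=cv2.INTER_AREA)
cv2.imwrite("pics/tw.png",np.hstack([a,b]))
rows([((.5926,-.2128,.2),-.1)])
```

```text
[ 0.41349058 -1.54789798 -0.1632653 ]
t 6.6 tcp [0.5048 0.059  0.2174] psi 0.2178 q [-0.04  0.19 -0.15  1.23  0.    2.88] gap 0.0255
[0.135, 1.422, 0.086, -0.001, -0.0, 0.202]
```

View pics/tw.png

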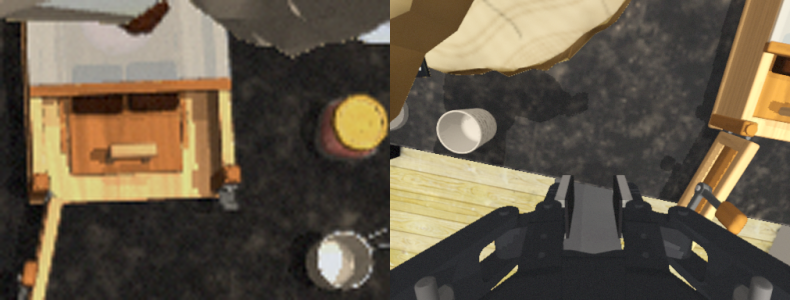

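The gate stands open past square and the lever is free. The handle has not moved. Now I go over the handle.

Call:
jog_arm --motion '[0.05,0.15,0,0,0,-0.1,0.35,0.1,0.35,0,0,0,-0.2,0.35,0.13,0.6,0,0,0,-0.3,0.35,0.13,0.85,0,0,0,-0.4,0.35,0.13,1,0,0,0,-0.5,0.35,0.13,1,0,0,0,-0.6,0.35,0.13,1,0,0,0,-0.7,0.35,0.13,1,0,0,0,-0.8,0.35,0.13,1,0,0,0,-0.891,0.35,0.13,1,0,0,0,-0.891,0.35]'

```text
clock: 7.85
tcp_pos: [0.5722, -0.135, 0.217]
orientation: [-0.0, 0.693, 0.721, -0.0]
wrist_force: [0.5, 0.2, -1.4]
finger_gap: 0.0296
grip_force: 0.0
```

Run:
```python
from h import *
rows([((.5926,-.2128,z),1.618) for z in (.21,.0545)])
```

```text
t 7.85 tcp [ 0.5722 -0.135   0.217 ] psi 1.6098 q [-0.37  0.34  0.05  1.28 -0.    1.16] gap 0.0296
[-0.392, 0.087, 0.035, -0.0, -0.0, -0.005]
[-0.393, 0.087, 0.812, -0.0, -0.0, -0.005]
```

Call:
jog_arm --motion '[-0.25,0.06,0.03,0,0,0,0.35,-0.39,0.087,0.03,0,0,0,0.35,-0.39,0.087,0.3,0,0,0,0.35,-0.39,0.087,0.5,0,0,0,0.35]'

```text
clock: 8.35
tcp_pos: [0.5926, -0.2126, 0.1154]
orientation: [-0.0, 0.694, 0.72, -0.0]
wrist_force: [0.2, 0.3, 0.3]
finger_gap: 0.0299
grip_force: 0.0
```

Run:
```python
from h import *
rows([((.5926,-.2128,z),1.618) for z in (.1,.0545)])
c=get_calibration("wrist")
print([np.round(np.array(proj(c,p))*1.5625,0) for p in((.5926,-.2128,.08),(.5908,-.1896,.08))])
im=read_camera("wrist");cv2.imwrite("pics/w2.png",cv2.resize(im[:,:,::-1],(800,600),interpolation=cv2.INTER_CUBIC))
```

```text
t 8.35 tcp [ 0.5926 -0.2126  0.1154] psi 1.6075 q [-0.47  0.47 -0.01  1.09 -0.    1.06] gap 0.0299
[-0.001, -0.0, 0.077, -0.0, -0.0, -0.007]
[-0.001, 0.0, 0.305, -0.0, -0.0, -0.007]
[array([406., 338.]), array([404., 282.])]
```

View pics/w2.png

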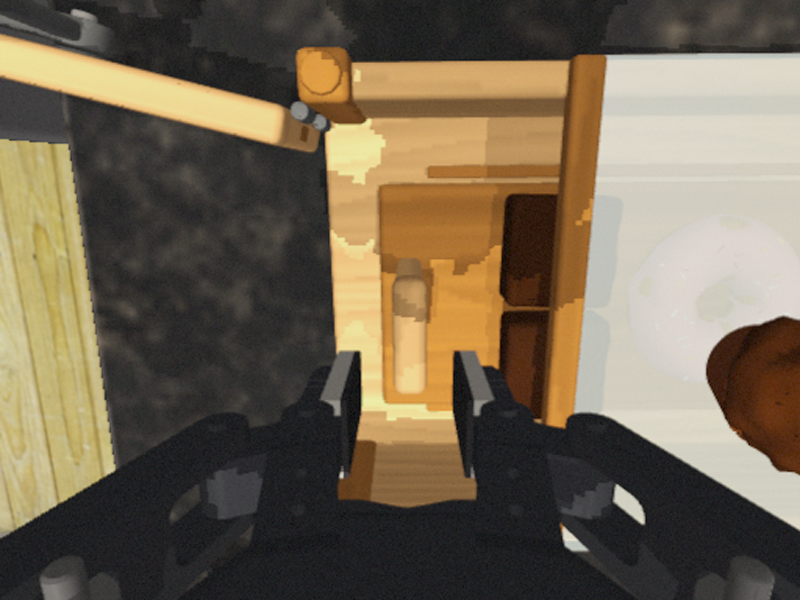

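The handle at (410,335) sits between the fingers (centre column 406), and the rear finger is clear of the rail (column 560). Next: go down and grip.

Call:
jog_arm --motion '[0,0.006,0.15,0,0,-0.006,0.35,0,0.006,0.3,0,0,-0.006,0.35,0,0.006,0.3,0,0,-0.006,0.1,0,0.006,0.3,0,0,-0.006,0,0,0.006,0.3,0,0,-0.006,0,0,0.006,0.3,0,0,-0.006,0]' --newtons 30

```text
clock: 9.15
tcp_pos: [0.5925, -0.2109, 0.0555]
orientation: [-0.002, 0.689, 0.725, -0.001]
wrist_force: [-0.9, 0.4, -24.9]
finger_gap: 0.0136
grip_force: 32.2
```

Run:
```python
from h import *
s=env.get_state();p=s['tcp_pos'];print(s['wrist_force'],s['grip_force'])
rows([(p-np.array([.999,.047,0])*d,1.618) for d in (.06,.12,.128)])
```

```text
[ -0.90699634   0.4042447  -24.85516128] 32.194631695747375
t 9.15 tcp [ 0.5925 -0.2109  0.0555] psi 1.6208 q [-0.47  0.52 -0.09  0.97 -0.    1.05] gap 0.0136
[0.001, -0.3, 0.001, -0.003, -0.001, 0.002]
[0.002, -0.6, 0.003, -0.003, -0.001, 0.002]
[0.002, -0.64, 0.003, -0.003, -0.001, 0.002]
```

Call:
jog_arm --motion '[0,-0.01,0.01,0,0,0,0,0,-0.04,0.01,0,0,0,0,0,-0.1,0.01,0,0,0,0,0,-0.17,0.01,0,0,0,0,0,-0.24,0.01,0,0,0,0,0,-0.31,0.01,0,0,0,0,0,-0.38,0.01,0,0,0,0,0,-0.45,0.01,0,0,0,0,0,-0.5,0.01,0,0,0,0,0,-0.54,0.01,0,0,0,0,0,-0.565,0.01,0,0,0,0,0,-0.575,0.01,0,0,0,0]'

```text
clock: 10.65
tcp_pos: [0.4785, -0.2161, 0.0555]
orientation: [-0.001, 0.689, 0.725, 0.001]
wrist_force: [1.0, 6.3, -20.9]
finger_gap: 0.0133
grip_force: 32.8
```

Run:
```python
from h import *
s=env.get_state();print(s['wrist_force'])
rows([])
```

```text
[  1.0077961    6.29006972 -20.88591019]
t 10.65 tcp [ 0.4785 -0.2161  0.0555] psi 1.6215 q [-0.58  0.34 -0.37  0.86  0.    0.94] gap 0.0133
```

Call:
jog_arm --motion '[0,-0.015,0,0,0,0,0,0,-0.03,0,0,0,0,0,0,-0.04,0,0,0,0,0,0,-0.04,0,0,0,0,0]'

```text
clock: 11.15
tcp_pos: [0.4737, -0.2164, 0.0555]
orientation: [0.001, 0.689, 0.725, 0.003]
wrist_force: [10.1, 7.3, -27.0]
finger_gap: 0.0134
grip_force: 32.0
```

Call:
jog_arm --motion '[0,-0.015,0,0,0,0,0,0,-0.02,0,0,0,0,0,0,-0.02,0,0,0,0,0]'

```text
clock: 11.52
tcp_pos: [0.4737, -0.2164, 0.0556]
orientation: [0.003, 0.688, 0.726, 0.006]
wrist_force: [23.7, 11.1, -36.6]
finger_gap: 0.0132
grip_force: 31.6
```

The board is firmly against its stop. I'll ease off, release, go up and look.

Call:
jog_arm --motion '[0,0.025,0,0,0,0,0,0,0.025,0,0,0,0,0,0,0.025,0,0,0,0,0.1,0,0.025,0,0,0,0,0.35,0,0.025,0,0,0,0,0.35,0,0.025,-0.1,0,0,0,0.35,0,0.025,-0.3,0,0,0,0.35,0,0.025,-0.6,0,0,0,0.35,-0.4,0.025,-0.8,0,0,0,0.35,-0.8,0,-0.8,0,0,0,0.35,-1,-0.4,-0.8,0,0,0,0.35,-1,-0.4,-0.8,0,0,0,0.35]'

```text
clock: 13.02
tcp_pos: [0.397, -0.4253, 0.218]
orientation: [0.003, 0.689, 0.724, -0.001]
wrist_force: [0.5, 0.7, -0.5]
finger_gap: 0.0298
grip_force: 0.0
```

Run:
```python
from h import *
rows([])
im=read_camera("top")[150:260,270:400]
cv2.imwrite("pics/t3.png",cv2.resize(im[:,:,::-1],None,fx=5,fy=5,interpolation=cv2.INTER_CUBIC))
```

```text
t 13.03 tcp [ 0.397  -0.4253  0.218 ] psi 1.6205 q [-0.96  0.33  0.03  1.27 -0.    0.56] gap 0.0298
```

View pics/t3.png

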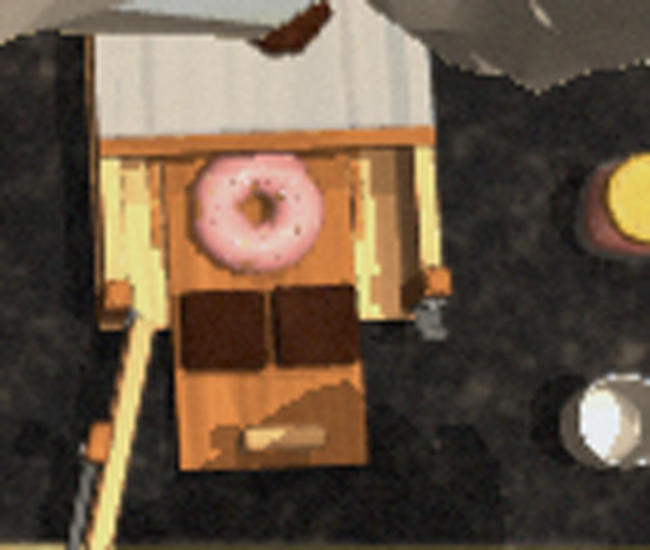

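Board out with the pastries flat; handle at (285,438), gate top running from (143,325) to (103,545), lever pad at (99,441). I'll check the numbers, then hand in.

Run:
```python
from h import *
c=get_calibration("top");f=lambda u,v,z:ray(c,270+(u+.5)/5-.5,150+(v+.5)/5-.5,z)
h=f(285,438,.08);print("moved",np.array([.5926,-.2128])-h[:2])
a,b=f(143,325,.082),f(103,545,.082);d=b-a;print("gate",np.pi/2-(np.arctan2(d[1],-d[0])*-1)-.047, d)
p=f(99,441,.148);print("pad along",np.linalg.norm((p-[.555,-.126,.148])[:2]))
s=env.get_state();print(s['wrist_force'],abs(s['qvel']).max())
```

```text
moved [0.11988953 0.00574329]
gate 1.708435486103636 [-0.13356435  0.02494533  0.        ]
pad along 0.09332238078946635
[-1.29966426 -2.85403461 -0.6665278 ] 0.13624848301920361
```

Call:
jog_arm --motion '[0,0,0,0,0,0,0.35,0,0,0,0,0,0,0.35,0,0,0,0,0,0,0.35,0,0,0,0,0,0,0.35]'

```text
clock: 13.58
tcp_pos: [0.3985, -0.4211, 0.2155]
orientation: [0.0, 0.688, 0.725, -0.0]
wrist_force: [0.7, -0.4, -0.1]
finger_gap: 0.0301
grip_force: 0.0
```

```bash
python3 -c "
from workcell import env
print(env.hand_in())"
```

```text
the job is handed in; nothing more can be done
None
```

I handed the job in at about 13.6 s; no verdict came back. The latch was lifted (about 0.37 rad, from how far I pushed the lever), the gate stands at about 1.7 rad, and the board is drawn out to its stop (about 120 mm of measured pull). The pastries look flat in the last picture, and I saw no bystander disturbed, though the left cup, the pourer and most of the muffin were out of that view.

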